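# Press a freshly glued strip on a sprung gluing tray

### The job

A carved strip has just been glued onto the fretwork panel in the spring-bedded gluing tray. Take the long pressing block (not the short one) by its bar handle, lift it over, set it centred and lined up along the strip, and press it gently down until the metal bed plate is level with the tray's wooden rim (10 mm down, never down to the bed's bottom stop). Keep it pressed there for about 3 seconds and finish while still holding it pressed, touching the tray with nothing but the block and leaving the other things on the bench where they are.

Things in the scene. Friction and masses are not known exactly. Their poses are not given: they have to be found in the camera images.
- long_block_handle (a point): Centre of the bar handle of the long pressing block, 64 mm above the block's sole. The block is pale wood with a cork sole, 120 mm long (its y axis), 36 mm wide (x), 30 mm high. The wooden handle bar runs along y above it: 84 mm long, 14 mm wide, 16 mm high (56 to 72 mm above the sole), on two 10 mm steel posts, 33 mm either side of the centre; 26 mm are free between block and bar. About 0.3 kg (0.24 to 0.38). It starts standing on the bench, z up; either end may lead.
- long_block_sole (a point): Centre of the long block's sole (underside), axes as the handle's.
- long_block: The long pressing block; its origin is the sole's centre, axes as the handle's.
- short_block_handle (a point): Centre of the handle of the short pressing block, 64 mm above its sole. It looks alike but is only 70 mm long with a 62 mm bar. Not to be used; leave it where it is.
- tray: The gluing tray: a fixed pale wooden frame, 140 mm (its x) by 200 mm (its y), walls 12 mm thick, rim 50 mm above the bench. Origin: centre of its underside. Inside it the sprung bed: an aluminium plate, 112 by 172 mm, whose top stands 10 mm above the rim when at rest. A dark openwork panel with the strip is fixed on the plate.
- strip_top (a point): Centre of the top face of the glued strip, which lies fixed on the middle of the panel and sinks with the bed: 110 mm long (its y axis, along the tray's y), 24 mm wide (x), top 14 mm above the bed plate's top and 8 mm above the panel; 74 mm above the bench at rest, 64 mm when the plate is level with the rim. z up.
- bed (a joint): How far the sprung bed is pushed down, m: 0 at rest (plate 10 mm above the rim), 0.010 plate level with the rim, 0.018 bottom stop. It starts to sink under about 2 N and takes 0.9 N more per mm: about 11 N in all at 10 mm, the block's own weight (about 3 N) included. The block's weight alone sinks it 0.5 to 2 mm; it springs back when let go.
- jar_mid (a point): Centre, half-way up, of a closed glass jar with a blue lid, 60 mm across, 85 mm high, standing on the bench. Leave alone.
- beaker_mid (a point): Centre, half-way up, of an open glass beaker, 68 mm across, 85 mm high, standing on the bench. Leave alone.
- brush: A brush lying on the bench along its x axis. Leave alone.

How it is judged:
By the outcome, as a careful person would: the job done as asked, in the order asked, and still so for the second after the job is handed in, while the arm keeps its last pose, push and grip.
It also fails if it takes over 51 s, if anything falls off the work surface, if the arm or the gripper's body presses on something with over 40 N, if the wrist force passes 120 N, or if a joint passes its speed limit or range.

### The arm

A 6-joint arm with a two-finger parallel gripper is mounted at the origin on the work surface. World frame = base frame: x ahead of the robot, y to its left, z up, the work surface at z = 0. Lengths are in m, angles in rad, forces in N, time in s.
With the tool pointing down it reaches from about 0.25 to 0.775 m from the base axis. Payload 8.9 kg.
Tool frame: the origin (TCP) lies on the centre line of the jaws, within the pads' length; the fingertips stand 11 mm ahead of it and the grasp point (between the pads) lies 8 mm behind it; z points along the fingers, y is the line along which they close (so a half turn about z gives the same grasp; the last joint's range is limited). The gripper opens to 85 mm and grips with 20 to 120 N. Pads are 22 mm wide; open, the fingers measure 114 mm over their backs; the gripper's body (76 mm by 85 mm) begins 54 mm behind the grasp point. The pads swing forward as they close: fully open they stand 13 mm farther back than shut.
Start: joints at [1.042, 0.291, -0.153, 1.127, 0, 1.431], TCP at [0.199, 0.486, 0.242] pointing down, gripper open.
Joint ranges: [-2.52, 2.52], [-0.91, 1.74], [-1.3, 1.37], [-1.96, 2.02], [-1.52, 1.47], [-3.14, 3.14]. Speed limits (rad/s): [2.22, 2.22, 2.79, 3.14, 3.14, 3.14].

### API

Orientations are given as a unit quaternion [w, x, y, z].
In Python, from bench import r, snapshot gives the robot as it stands.
- The arm moves only by the tool play_rows, never from a script. Its argument "rows" is text: rows parted by semicolons, each of 7 numbers parted by spaces: the shift along the world's x, y, z as a fraction of full scale, then the turn, a rotation vector about the world's x, y, z as a fraction of full scale, then the closure, from 0 (fully open) to 1 (shut). In form: x y z ax ay az hand; .... A call has 1 to 8 rows; each row shifts and turns the commanded pose from where the row before left it; what a row does not reach is not made up. Full scale, the value 1, is 80 cm for a shift and 2 pi rad for a turn. A row lasts 1/8 s, in which the tool goes at most 62.5 mm and 10.7 degrees, less where a joint would pass 70% of its speed; a pose out of reach is approached as far as the arm can. A call with a number of a shift or a turn outside -1 to 1 is refused whole. A call with a gripper value outside its range is refused whole. The fingers move at their own pace and stop on an object; "squeeze" is the grip in N (left out, the last holds). Time passes only in rows, so rows that do not move let the fingers close. It gives the time, the measured TCP pose, the force, the opening and the grip force at its end, in the units of the state.
- r.get_obs(): the state, without advancing time (a new reading comes with each control period).
- snapshot(name): name is "scene" or "top" or "wrist"; returns a dict with "img" (420x560x3 uint8, blue, green, red), "depth" (420x560 float32, m along the optical axis (not along the pixel's ray), 0 where there is no reading), "fx", "fy", "cx", "cy" (pixels), "distortion" ([k1, k2, p1, p2, k3] as OpenCV has them; the pictures are not rectified), "rvec" (rotation vector, rad) and "tvec" (3), from world to camera coordinates, as OpenCV has them. Camera axes: x right, y down, z forward; pixel columns grow to the right and rows downward; lengths in m; the calibration is good to about 2 mm. A picture is of the moment at which its call begins.
- r.hand_in(): hands the job in; it is judged then, once.
The state is a dict: "t": time; "qpos": joint angles; "qd": joint speeds; "joint_torque": joint torques, N m; "eef_pos": TCP position; "orientation": TCP orientation; "contact_force": force on the tool from outside, world axes, zero at the start; "moment": the same for the moment, N m; "gripper_width": opening from 0.0 (shut) to 1.0 (fully open); "grip_force": force on a finger pad.
Only numpy, scipy, OpenCV 4.12 (cv2) and the standard library are available. Lean on these libraries where they do the work, as an engineer would, in place of code of your own. Each camera call takes 0.05 s, during which the arm holds its last target. There are 200 camera calls.

## Working session

There is one attempt and no reset: what is moved stays moved. The work goes in short steps, Python scripts to look and compute and a tool call to move; the robot and the scene stay as the last step left them, time stands still between calls to the robot, and variables do not carry over. Pictures are saved under pics/ and viewed, at most 10 in all, crops included, and the job is handed in when it is done.

Besides the shell and the picture viewer there is one more tool, called after "Request:" by a JSON object that holds its "api" and its "payload". play_rows: Moves the arm, as the interface text tells. Its arguments: {"type":"object","properties":{"rows":{"type":"string"},"squeeze":{"type":"number"}},"required":["rows"]}

```bash
mkdir -p pics; cat > h.py <<'E'
import numpy as np, cv2
from bench import r, snapshot
def cam(n):
    s=snapshot(n); s['R']=cv2.Rodrigues(np.array(s['rvec'],float))[0]; s['K']=np.array([[s['fx'],0,s['cx']],[0,s['fy'],s['cy']],[0,0,1.]]); return s
def plane(s,uv,z):
    n=cv2.undistortPoints(np.array(uv,float).reshape(-1,1,2),s['K'],np.array(s['distortion'],float)).reshape(-1,2)
    d=np.c_[n,np.ones(len(n))]@s['R']; c=-s['R'].T@np.array(s['tvec'],float).ravel()
    return c+d*((z-c[2])/d[:,2])[:,None]
def cloud(s):
    v,u=np.mgrid[0:420,0:560]; n=cv2.undistortPoints(np.c_[u.ravel(),v.ravel()].astype(float).reshape(-1,1,2),s['K'],np.array(s['distortion'],float)).reshape(-1,2)
    p=np.c_[n,np.ones(len(n))]*s['depth'].reshape(-1,1)
    w=(p-np.array(s['tvec'],float).ravel())@s['R']; w[s['depth'].ravel()==0]=np.nan; return w.reshape(420,560,3)
E
python3 - <<'E'
from h import *
for n in('top','scene'):
    s=cam(n); cv2.imwrite(f'pics/{n}0.png',s['img']); print(n,-s['R'].T@np.array(s['tvec']).ravel(), s['fx'])
    np.savez(f'{n}0.npz',**s)
print(r.get_obs())
E
```

```text
top [0.4527961  0.0235666  1.36765432] 522.706406385743
scene [ 1.24934694 -0.39176255  0.74113859] 445.6759923273858
{'t': 0.1, 'qpos': array([ 1.04171409e+00,  2.91169857e-01, -1.54042856e-01,  1.12670114e+00,
        1.05872620e-05,  1.43150957e+00]), 'qd': array([-0.00076005,  0.00015144,  0.00168498, -0.00063478,  0.00054205,
        0.0004629 ]), 'joint_torque': array([ 1.67358088e-03, -5.37977922e+01,  3.31919324e+01,  9.30821087e-03,
       -1.97034069e-04, -2.55163502e-05]), 'eef_pos': array([0.19929609, 0.48529771, 0.24182081]), 'orientation': array([-1.88273676e-04,  1.93666182e-01,  9.81067326e-01, -5.26112724e-04]), 'contact_force': array([ 0.88157642,  0.57084474, -0.06862515]), 'moment': array([ 0.00385268, -0.02012177,  0.02987817]), 'grip_force': 0.0, 'gripper_width': 0.9985038880914328}
```

View pics/top0.png

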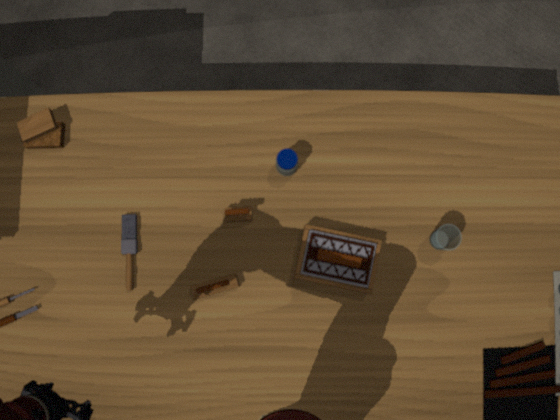

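View pics/scene0.png

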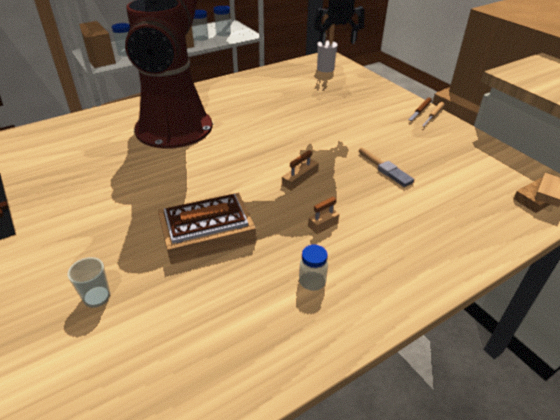

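The top view shows the long block at about (214,286), the short one at (237,213), the tray at (340,257) with its strip at (340,258), the jar at (287,160), and the beaker at (446,237). The scene view agrees.

```bash
cat > m.py <<'E'
from h import *
def rect(P,name):
    P=P[:,:2].astype(np.float32); (c,wh,a)=cv2.minAreaRect(P); b=cv2.boxPoints((c,wh,a)); e=[b[1]-b[0],b[2]-b[1]]; l=max(e,key=np.linalg.norm)
    print(name,len(P),'mean',P.mean(0).round(4),'rect',np.round(c,4),'size',np.round(sorted(wh),4),'long ang deg',round(np.degrees(np.arctan2(l[1],l[0]))%180,2))
E
python3 - <<'E'
from m import *
S={n:dict(np.load(n+'0.npz')) for n in('top','scene')}
t=S['top']
g=plane(t,[[214,286],[340,258],[340,257]],.07); print(g)
for n in S:
    s=S[n]; W=cloud(s); hsv=cv2.cvtColor(s['img'],cv2.COLOR_BGR2HSV); V=W.reshape(-1,3); H=hsv.reshape(-1,3)
    def near(c,rad,z0,z1): return (np.hypot(V[:,0]-c[0],V[:,1]-c[1])<rad)&(V[:,2]>z0)&(V[:,2]<z1)
    print(n)
    m=near(g[0],.09,.05,.085); rect(V[m],'handle'); print(np.percentile(V[m][:,2],[5,50,95]))
    m=near(g[0],.09,.015,.04); rect(V[m],'block')
    m=near(g[1],.16,.035,.1); rect(V[m],'tray')
    m=near(g[1],.075,.068,.09); rect(V[m],'strip');print(np.percentile(V[m][:,2],[5,50,95]))
s=t
c=np.hstack([cv2.resize(s['img'][260:320,175:255],(400,300),interpolation=cv2.INTER_CUBIC),cv2.resize(s['img'][210:300,280:400],(400,300),interpolation=cv2.INTER_CUBIC)])
cv2.imwrite('pics/c1.png',np.clip(c*1.5,0,255).astype(np.uint8))
E
```

```text
[[ 0.43948486  0.1889058   0.07      ]
 [ 0.50811879 -0.12351736  0.07      ]
 [ 0.51060147 -0.12355175  0.07      ]]
top
handle 201 mean [0.4395 0.193 ] rect [0.4393 0.1937] size [0.0141 0.0845] long ang deg 106.86
[0.06707942 0.07158336 0.07584062]
block 485 mean [0.4395 0.191 ] rect [0.4395 0.1936] size [0.0364 0.1227] long ang deg 106.76
tray 4255 mean [ 0.5074 -0.1202] rect [ 0.5087 -0.1206] size [0.1413 0.2024] long ang deg 77.65
strip 635 mean [ 0.5082 -0.1216] rect [ 0.5075 -0.1234] size [0.0997 0.148 ] long ang deg 77.75
[0.06836348 0.07254123 0.07752664]
scene
handle 182 mean [0.445  0.1887] rect [0.4428 0.1917] size [0.0166 0.0832] long ang deg 107.84
[0.05581684 0.06852539 0.07253444]
block 455 mean [0.448  0.1864] rect [0.442  0.1922] size [0.0386 0.1243] long ang deg 105.45
tray 3795 mean [ 0.5292 -0.1304] rect [ 0.5105 -0.1228] size [0.144  0.2012] long ang deg 77.27
strip 453 mean [ 0.5112 -0.1242] rect [ 0.5047 -0.1243] size [0.0997 0.1196] long ang deg 120.58
[0.06891329 0.07294254 0.07490344]
```

View pics/c1.png

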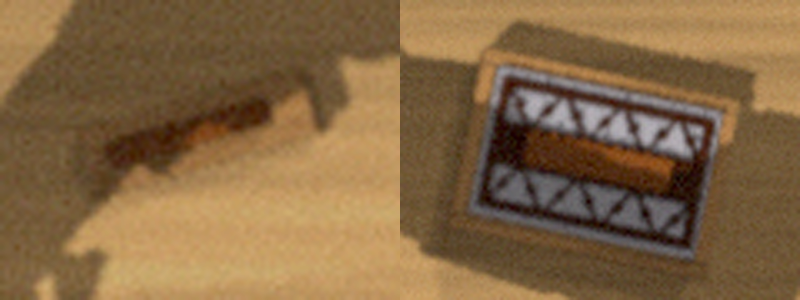

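Request:
{"api": "play_rows", "payload": {"rows": "0.0375 -0.0456 -0.0065 0 0 -0.0177 0;0.0375 -0.0456 -0.0065 0 0 -0.0177 0;0.0375 -0.0456 -0.0065 0 0 -0.0177 0;0.0375 -0.0456 -0.0065 0 0 -0.0177 0;0.0375 -0.0456 -0.0065 0 0 -0.0177 0;0.0375 -0.0456 -0.0065 0 0 -0.0177 0;0.0375 -0.0456 -0.0065 0 0 -0.0177 0;0.0375 -0.0456 -0.0065 0 0 -0.0177 0"}}

```text
t: 1.1
eef_pos: [0.4401, 0.1924, 0.2004]
orientation: [-0.0, 0.598, 0.801, -0.0]
contact_force: [0.5, 0.6, -0.5]
gripper_width: 1.007
grip_force: 0.0
```

Request:
{"api": "play_rows", "payload": {"rows": "0 0 0 0 0 0 0;0 0 0 0 0 0 0"}}

```text
t: 1.35
eef_pos: [0.4391, 0.1938, 0.2005]
orientation: [-0.0, 0.597, 0.802, -0.0]
contact_force: [-0.3, 0.0, -0.5]
gripper_width: 0.997
grip_force: 0.0
```

```bash
cat >> m.py <<'E'
from scipy.spatial.transform import Rotation as Ro
def tool():
    o=r.get_obs(); q=o['orientation']; M=Ro.from_quat([*q[1:],q[0]]).as_matrix()
    print('t',round(o['t'],2),'p',o['eef_pos'].round(4),'yang',round(np.degrees(np.arctan2(M[1,1],M[0,1])),2),'z',M[:,2].round(4),'F',o['contact_force'].round(2),'w',round(o['gripper_width'],3),'grip',round(o['grip_force'],1),'M',o['moment'].round(2),'q6',o['qpos'][5].round(2))
E
python3 - <<'E'
from m import *
tool()
s=cam('wrist'); cv2.imwrite('pics/w1.png',s['img'])
V=cloud(s).reshape(-1,3); g=[.4395,.1937]
d=np.hypot(V[:,0]-g[0],V[:,1]-g[1])
m=(d<.08)&(V[:,2]>.062)&(V[:,2]<.08); rect(V[m],'handle'); print(np.percentile(V[m][:,2],[5,50,95]))
m=(d<.08)&(V[:,2]>.015)&(V[:,2]<.04); rect(V[m],'block')
E
```

```text
t 1.35 p [0.4391 0.1938 0.2005] yang 16.7 z [-1.e-03  1.e-04 -1.e+00] F [-0.28  0.03 -0.48] w 0.997 grip 0.0 M [-0.01  0.03 -0.  ] q6 1.54
handle 2153 mean [0.4391 0.1965] rect [0.4399 0.1943] size [0.0139 0.0827] long ang deg 106.34
[0.06927349 0.0715947  0.0728455 ]
block 3904 mean [0.4369 0.2041] rect [0.4399 0.1941] size [0.0361 0.1194] long ang deg 106.44
```

View pics/w1.png

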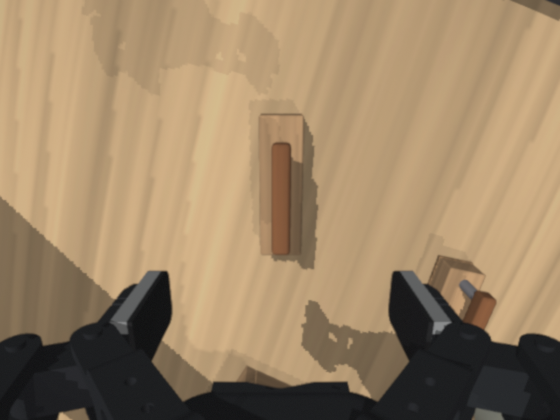

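The wrist view shows the long block at (281,195) between the open fingers and lined up, with the short block clear at (470,300). I'll go down and grip.

Request:
{"api": "play_rows", "payload": {"rows": "0.001 0.0005 -0.036 0 0 -0.0008 0;0 0 -0.036 0 0 0 0;0 0 -0.036 0 0 0 0;0 0 -0.036 0 0 0 0;0 0 -0.024 0 0 0 0;0 0 -0.0125 0 0 0 0;0 0 0 0 0 0 0;0 0 0 0 0 0 0", "squeeze": 60}}

```text
t: 2.4
eef_pos: [0.4407, 0.1946, 0.0571]
orientation: [0.0, 0.599, 0.801, 0.0]
contact_force: [0.0, 0.3, -0.4]
gripper_width: 0.997
grip_force: 0.0
```

Request:
{"api": "play_rows", "payload": {"rows": "0 0 0 0 0 0 1;0 0 0 0 0 0 1;0 0 0 0 0 0 1;0 0 0 0 0 0 1;0 0 0 0 0 0 1;0 0 0 0 0 0 1;0 0 0 0 0 0 1;0 0 0 0 0 0 1"}}

```text
t: 3.4
eef_pos: [0.4401, 0.1941, 0.0564]
orientation: [-0.0, 0.599, 0.801, -0.0]
contact_force: [-1.7, -0.9, 5.4]
gripper_width: 0.154
grip_force: 59.0
```

```bash
python3 -c "
from m import *
tool()"
```

```text
t 3.4 p [0.4401 0.1941 0.0564] yang 16.4 z [-3.e-04 -2.e-04 -1.e+00] F [-1.71 -0.92  5.45] w 0.154 grip 59.0 M [-0.2   0.46 -0.03] q6 1.55
```

Request:
{"api": "play_rows", "payload": {"rows": "0 0 0.01 0 0 0 1;0 0 0.02 0 0 0 1;0 0 0.03 0 0 0 1;0 0 0.04 0 0 0 1;0 0 0.04 0 0 0 1;0 0 0.02 0 0 0 1;0 0 0 0 0 0 1;0 0 0 0 0 0 1"}}

```text
t: 4.4
eef_pos: [0.4398, 0.194, 0.1835]
orientation: [-0.0, 0.599, 0.801, -0.0]
contact_force: [-0.9, 0.7, -4.2]
gripper_width: 0.153
grip_force: 58.9
```

Request:
{"api": "play_rows", "payload": {"rows": "0.0106 -0.03 0 0 0 -0.01 1;0.0106 -0.0395 0 0 0 -0.01 1;0.0106 -0.0395 0 0 0 -0.01 1;0.0106 -0.0395 0 0 0 -0.01 1;0.0106 -0.0395 0 0 0 -0.01 1;0.0106 -0.03 0 0 0 -0.01 1;0.0106 -0.02 0 0 0 -0.01 1;0.0106 -0.01 0 0 0 -0.01 1"}}

```text
t: 5.4
eef_pos: [0.5081, -0.0049, 0.1836]
orientation: [-0.0, 0.78, 0.625, -0.0]
contact_force: [0.1, -0.1, -3.6]
gripper_width: 0.148
grip_force: 58.9
```

Request:
{"api": "play_rows", "payload": {"rows": "0 0 0 0 0 0 1;0 0 0 0 0 0 1;0 0 0 0 0 0 1"}}

```text
t: 5.78
eef_pos: [0.5077, -0.0037, 0.1842]
orientation: [-0.0, 0.779, 0.627, -0.0]
contact_force: [-0.2, -1.1, -2.5]
gripper_width: 0.148
grip_force: 58.9
```

```bash
python3 - <<'E'
from m import *
tool()
for n in('wrist','top'):
    s=cam(n); np.savez(n+'2.npz',**s); cv2.imwrite(f'pics/{n}2.png',s['img']); print(n,-s['R'].T@np.array(s['tvec']).ravel())
E
```

```text
t 5.78 p [ 0.5077 -0.0037  0.1842] yang -12.32 z [-5.e-04  2.e-04 -1.e+00] F [-0.16 -1.13 -2.52] w 0.148 grip 58.9 M [ 0.03 -0.03  0.05] q6 1.63
wrist [0.52391793 0.06753882 0.31560028]
top [0.4527961  0.0235666  1.36765432]
```

View pics/wrist2.png

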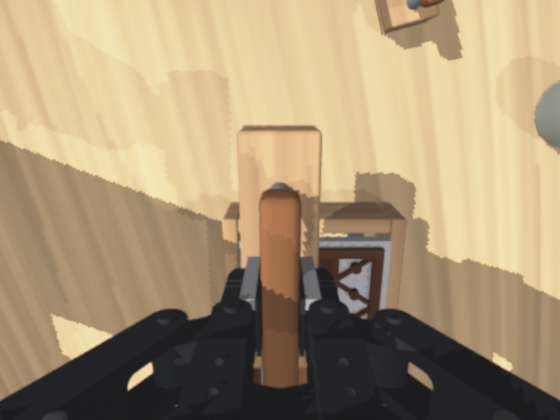

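The wrist view shows the block gripped straight (bar at x≈280), with the tray partly hidden behind it. I'll carry it past the tray to get a clear close view of the strip.

Request:
{"api": "play_rows", "payload": {"rows": "0 -0.02 0 0 0 0 1;0 -0.04 0 0 0 0 1;0 -0.05 0 0 0 0 1;0 -0.055 0 0 0 0 1;0 -0.055 0 0 0 0 1;0 -0.04 0 0 0 0 1;0 -0.03 0 0 0 0 1;0 -0.01 0 0 0 0 1"}}

```text
t: 6.88
eef_pos: [0.5079, -0.2457, 0.1842]
orientation: [0.0, 0.78, 0.626, -0.0]
contact_force: [0.4, 1.0, -3.3]
gripper_width: 0.15
grip_force: 58.9
```

Request:
{"api": "play_rows", "payload": {"rows": "0 0 0 0 0 0 1;0 0 0 0 0 0 1;0 0 0 0 0 0 1"}}

```text
t: 7.25
eef_pos: [0.5083, -0.2433, 0.1844]
orientation: [-0.0, 0.779, 0.627, 0.0]
contact_force: [-0.0, 0.1, -3.9]
gripper_width: 0.155
grip_force: 58.9
```

```bash
python3 - <<'E'
from m import *
tool()
s=cam('wrist'); np.savez('wrist3.npz',**s); cv2.imwrite('pics/wrist3.png',s['img'])
V=cloud(s).reshape(-1,3)
p=r.get_obs()['eef_pos']
d=np.hypot(V[:,0]-p[0],V[:,1]-p[1])
m=(d<.09)&(V[:,2]>.195)&(V[:,2]<.205); rect(V[m],'bar top')
m=(d<.09)&(V[:,2]>.152)&(V[:,2]<.164); rect(V[m],'block top')
d=np.hypot(V[:,0]-.509,V[:,1]+.121)
m=(d<.14)&(V[:,2]>.045)&(V[:,2]<.085); rect(V[m],'tray')
m=(d<.09)&(V[:,2]>.0705)&(V[:,2]<.085); rect(V[m],'strip'); print(np.percentile(V[m][:,2],[5,50,95]))
E
```

```text
t 7.25 p [ 0.5083 -0.2433  0.1844] yang -12.33 z [-0.e+00  1.e-04 -1.e+00] F [-0.05  0.1  -3.87] w 0.155 grip 58.9 M [ 0.02 -0.   -0.  ] q6 1.21
bar top 8302 mean [ 0.5105 -0.2349] rect [ 0.5086 -0.2391] size [0.0382 0.0751] long ang deg 59.53
block top 7817 mean [ 0.5158 -0.2083] rect [ 0.5083 -0.2431] size [0.0363 0.1197] long ang deg 77.55
tray 30972 mean [ 0.5004 -0.154 ] rect [ 0.5003 -0.1614] size [0.1166 0.1407] long ang deg 167.48
strip 4847 mean [ 0.5049 -0.1419] rect [ 0.5045 -0.1423] size [0.0308 0.0647] long ang deg 77.2
[0.07253093 0.07374388 0.07496373]
```

View pics/wrist3.png

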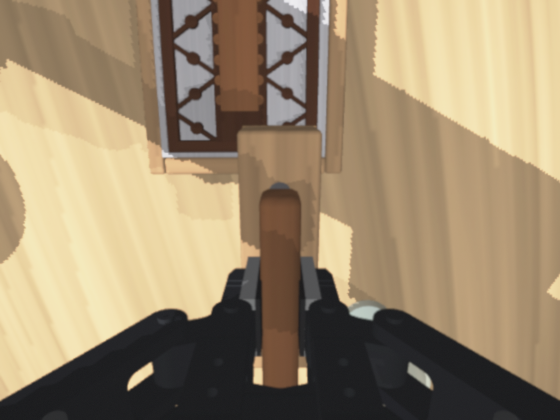

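The near end of the strip is visible at (220–260, 110) and the tray rim's near corners are at (152,172) and (341,172). I'll cast rays onto their planes.

```bash
python3 - <<'E'
from m import *
s=dict(np.load('wrist3.npz')); im=s['img']
hsv=cv2.cvtColor(im,cv2.COLOR_BGR2HSV)
for v in(10,30,50,70,90,104): print(v,[tuple(im[v,u]) for u in (214,218,222,240,258,262,266)] if v==50 else '')
# strip mask: brown lit
m=((im[...,2].astype(int)>85)&(hsv[...,1]>110)&(hsv[...,0]<20)).astype(np.uint8); m[118:]=0; m[:,:205]=0; m[:,275:]=0
m=cv2.morphologyEx(m,cv2.MORPH_OPEN,np.ones((15,15)))
c=max(cv2.findContours(m,0,2)[0],key=cv2.contourArea); print(cv2.boundingRect(c))
pts=plane(s,c.reshape(-1,2),.074); rect(pts,'strip mask'); 
ax=np.array([np.cos(np.radians(77.5)),np.sin(np.radians(77.5))]); nx=np.array([ax[1],-ax[0]])
a=pts[:,:2]@ax; n=pts[:,:2]@nx; 
end=np.percentile(a,1); nc=(np.percentile(n,3)+np.percentile(n,97))/2
print('strip c',ax*(end+.055)+nx*nc, 'width',np.ptp(n))
V=cloud(s).reshape(-1,3); q=V[(np.hypot(V[:,0]-.509,V[:,1]+.121)<.15)&(V[:,2]>.046)&(V[:,2]<.054)][:,:2]
a=q@ax;n=q@nx; lo,hi=np.percentile(n,[.5,99.5]); e=np.percentile(a,.5); print('rim c',ax*(e+.1)+nx*(lo+hi)/2,'w',hi-lo)
g=plane(s,[[152,172],[341,172]],.05)[:,:2];print('corners',g,np.linalg.norm(g[0]-g[1]),np.degrees(np.arctan2(*(g[0]-g[1])[::-1])),g.mean(0)+.1*ax)
E
```

```text
10 
30 
50 [(np.uint8(39), np.uint8(49), np.uint8(70)), (np.uint8(42), np.uint8(57), np.uint8(82)), (np.uint8(60), np.uint8(85), np.uint8(122)), (np.uint8(62), np.uint8(89), np.uint8(131)), (np.uint8(42), np.uint8(58), np.uint8(85)), (np.uint8(37), np.uint8(47), np.uint8(70)), (np.uint8(90), np.uint8(91), np.uint8(100))]
70 
90 
104 
(217, 0, 42, 111)
strip mask 15 mean [ 0.4999 -0.1455] rect [ 0.5046 -0.1427] size [0.0243 0.0641] long ang deg 77.77
strip c [ 0.50950476 -0.12018276] width 0.024406224435420287
rim c [ 0.50958685 -0.12041256] w 0.13930484268204818
corners [[ 0.42242351 -0.20256329]
 [ 0.55622384 -0.23198718]] 0.13699742697188053 167.5975580997857 [ 0.51096764 -0.11964563]
```

Request:
{"api": "play_rows", "payload": {"rows": "0.0015 0.02 0 0 0 0 1;0 0.03 0 0 0 0 1;0 0.035 0 0 0 0 1;0 0.03 0 0 0 0 1;0 0.02 0 0 0 0 1;0 0.0135 0 0 0 0 1;0 0.005 0 0 0 0 1;0 0 0 0 0 0 1"}}

```text
t: 8.3
eef_pos: [0.5095, -0.1216, 0.1843]
orientation: [0.0, 0.779, 0.627, -0.0]
contact_force: [0.5, 0.4, -3.5]
gripper_width: 0.15
grip_force: 58.9
```

Request:
{"api": "play_rows", "payload": {"rows": "0 0 -0.01 0 0 0 1;0 0 -0.015 0 0 0 1;0 0 -0.015 0 0 0 1;0 0 -0.01 0 0 0 1;0 0 -0.0055 0 0 0 1;0 0 0 0 0 0 1;0 0 0 0 0 0 1;0 0 0 0 0 0 1"}}

```text
t: 9.3
eef_pos: [0.5096, -0.1215, 0.1403]
orientation: [0.0, 0.779, 0.627, 0.0]
contact_force: [-0.0, -0.7, -3.8]
gripper_width: 0.153
grip_force: 58.8
```

```bash
python3 - <<'E'
from m import *
tool()
p=r.get_obs()['eef_pos']
for n in('top','scene','wrist'):
    s=cam(n); np.savez(n+'4.npz',**s)
    V=cloud(s).reshape(-1,3); d=np.hypot(V[:,0]-p[0],V[:,1]-p[1])
    m=(d<.08)&(V[:,2]>.105)&(V[:,2]<.118); print(n)
    if m.sum()>20: rect(V[m],'block top'); print(np.percentile(V[m][:,2],[20,50,80]))
    if n!='top':
        c=s['img']; cv2.imwrite(f'pics/{n}4.png',c if n=='wrist' else cv2.resize(c[120:300,100:340],(800,600),interpolation=cv2.INTER_CUBIC))
E
```

```text
t 9.3 p [ 0.5096 -0.1215  0.1403] yang -12.4 z [ 6.e-04 -2.e-04 -1.e+00] F [-0.02 -0.71 -3.76] w 0.153 grip 58.8 M [-0.01  0.02  0.01] q6 1.41
top
block top 166 mean [ 0.5169 -0.0759] rect [ 0.5181 -0.078 ] size [0.0353 0.0355] long ang deg 80.68
[0.11133155 0.11333807 0.11543839]
scene
block top 622 mean [ 0.5154 -0.1261] rect [ 0.5113 -0.1234] size [0.0404 0.1202] long ang deg 76.99
[0.11076463 0.11284546 0.11402286]
wrist
block top 7825 mean [ 0.5172 -0.0865] rect [ 0.5095 -0.1214] size [0.0362 0.12  ] long ang deg 77.6
[0.1129346  0.11353571 0.11409238]
```

View pics/scene4.png

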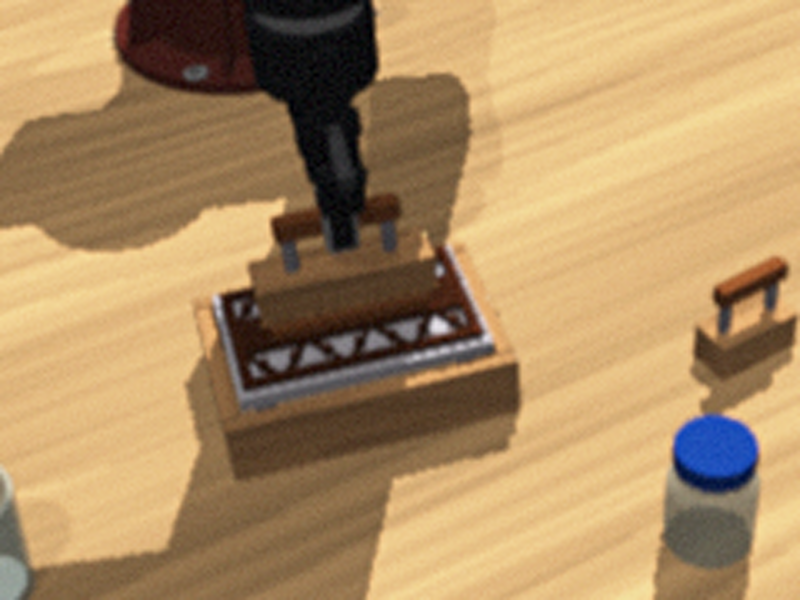

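The scene view shows the block level above the strip, well inside the panel. I'll correct y by +1 mm and lower it towards contact.

Request:
{"api": "play_rows", "payload": {"rows": "0 0.0012 0 0 0 0 1;0 0 -0.003 0 0 0 1;0 0 -0.003 0 0 0 1;0 0 -0.002 0 0 0 1;0 0 -0.002 0 0 0 1;0 0 -0.001 0 0 0 1;0 0 0 0 0 0 1;0 0 0 0 0 0 1"}}

```text
t: 10.45
eef_pos: [0.5094, -0.1205, 0.1312]
orientation: [0.0, 0.779, 0.627, 0.0]
contact_force: [-0.2, -0.2, -4.0]
gripper_width: 0.151
grip_force: 58.9
```

Request:
{"api": "play_rows", "payload": {"rows": "0 0 -0.00125 0 0 0 1;0 0 -0.00125 0 0 0 1;0 0 0 0 0 0 1;0 0 0 0 0 0 1"}}

```text
t: 10.95
eef_pos: [0.5095, -0.1205, 0.1292]
orientation: [0.0, 0.779, 0.627, 0.0]
contact_force: [-0.4, 0.0, -1.6]
gripper_width: 0.155
grip_force: 59.3
```

Request:
{"api": "play_rows", "payload": {"rows": "0 0 -0.00125 0 0 0 1;0 0 -0.00125 0 0 0 1;0 0 0 0 0 0 1;0 0 0 0 0 0 1"}}

```text
t: 11.45
eef_pos: [0.5094, -0.1205, 0.1272]
orientation: [0.0, 0.779, 0.627, 0.0]
contact_force: [-0.5, 0.5, 1.3]
gripper_width: 0.152
grip_force: 59.6
```

Request:
{"api": "play_rows", "payload": {"rows": "0 0 -0.00125 0 0 0 1;0 0 -0.00125 0 0 0 1;0 0 0 0 0 0 1;0 0 0 0 0 0 1"}}

```text
t: 11.95
eef_pos: [0.5094, -0.1205, 0.1252]
orientation: [0.0, 0.779, 0.627, 0.0]
contact_force: [-0.7, 0.2, 3.6]
gripper_width: 0.152
grip_force: 59.9
```

```bash
python3 -c "
from m import *
tool()"
```

```text
t 11.95 p [ 0.5094 -0.1205  0.1252] yang -12.4 z [ 2.e-04 -1.e-04 -1.e+00] F [-0.72  0.16  3.55] w 0.152 grip 59.9 M [ 0.05  0.05 -0.02] q6 1.42
```

Request:
{"api": "play_rows", "payload": {"rows": "0 0 -0.00125 0 0 0 1;0 0 -0.00125 0 0 0 1;0 0 -0.00125 0 0 0 1;0 0 -0.00125 0 0 0 1;0 0 -0.0006 0 0 0 1;0 0 0 0 0 0 1;0 0 0 0 0 0 1;0 0 0 0 0 0 1"}}

```text
t: 12.95
eef_pos: [0.5094, -0.1205, 0.1208]
orientation: [0.0, 0.779, 0.627, 0.0]
contact_force: [-1.2, 0.2, 7.4]
gripper_width: 0.151
grip_force: 60.4
```

```bash
python3 - <<'E'
from m import *
tool()
c=np.array([.5095,-.1204]); ax=np.array([np.cos(np.radians(77.5)),np.sin(np.radians(77.5))]); nx=np.array([ax[1],-ax[0]])
def st(s,l):
    V=cloud(s).reshape(-1,3); a=(V[:,:2]-c)@ax; n=(V[:,:2]-c)@nx
    an=np.abs(n); aa=np.abs(a)
    rim=(an<.068)&(aa<.098)&((an>.060)|(aa>.090))&(V[:,2]>.03)&(V[:,2]<.08)
    pl=(an<.0555)&(aa<.0855)&((an>.0525)|(aa>.0825))&(V[:,2]>.03)&(V[:,2]<.08)
    bt=(an<.017)&(aa<.058)&(aa>.044)&(V[:,2]>.08)&(V[:,2]<.12)
    print(l,[(k,m.sum(),np.median(V[m][:,2]).round(4)) for k,m in(('rim',rim),('plate',pl),('block',bt)) if m.sum()])
for n in('wrist','scene','top'):
    st(dict(np.load(n+'4.npz')),n+' before'); s=cam(n); st(s,n+' now')
    V=cloud(s).reshape(-1,3); d=np.hypot(*(V[:,:2]-c).T)
    if n=='wrist':
        m=(d<.08)&(V[:,2]>.086)&(V[:,2]<.1); rect(V[m],'block')
        cv2.imwrite('pics/w5.png',s['img'])
    if n=='scene': cv2.imwrite('pics/s5.png',cv2.resize(s['img'][120:300,100:340],(800,600),interpolation=cv2.INTER_CUBIC))
E
```

```text
t 12.95 p [ 0.5094 -0.1205  0.1208] yang -12.4 z [ 3.e-04 -1.e-04 -1.e+00] F [-1.17  0.24  7.42] w 0.151 grip 60.4 M [ 0.11  0.26 -0.01] q6 1.42
wrist before [('rim', np.int64(9993), np.float64(0.0498)), ('plate', np.int64(3572), np.float64(0.0598)), ('block', np.int64(2763), np.float64(0.1136))]
wrist now [('rim', np.int64(11250), np.float64(0.0498)), ('plate', np.int64(3785), np.float64(0.0503)), ('block', np.int64(2802), np.float64(0.0943))]
block 7856 mean [ 0.5171 -0.0855] rect [ 0.5095 -0.1203] size [0.0362 0.1197] long ang deg 77.62
scene before [('rim', np.int64(500), np.float64(0.049)), ('plate', np.int64(251), np.float64(0.0584)), ('block', np.int64(129), np.float64(0.113))]
scene now [('rim', np.int64(560), np.float64(0.0491)), ('plate', np.int64(164), np.float64(0.0498)), ('block', np.int64(131), np.float64(0.0934))]
top before [('rim', np.int64(340), np.float64(0.0501)), ('plate', np.int64(105), np.float64(0.0594)), ('block', np.int64(79), np.float64(0.1135))]
top now [('rim', np.int64(339), np.float64(0.0498)), ('plate', np.int64(106), np.float64(0.0496)), ('block', np.int64(76), np.float64(0.0945))]
```

View pics/s5.png

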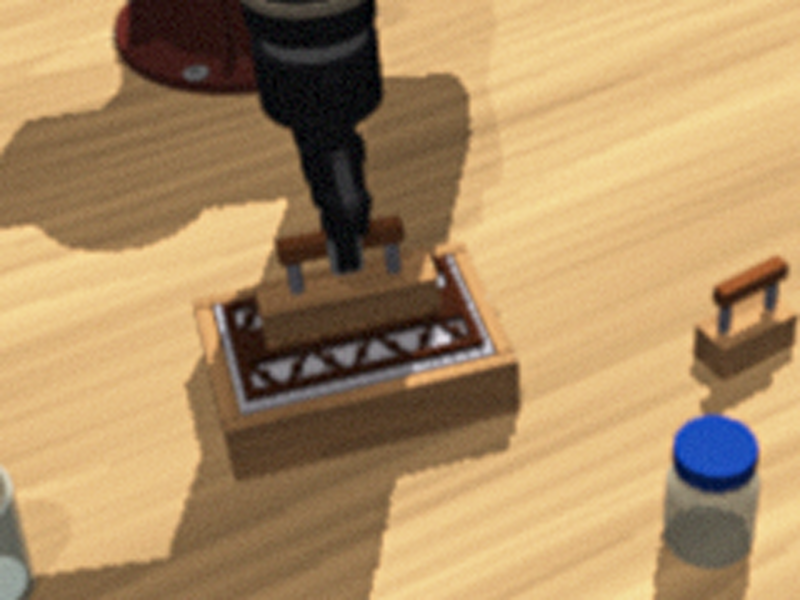

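The plate is now level with the rim to within about 0.4 mm. I'll nudge it down 0.3 mm and hold.

Request:
{"api": "play_rows", "payload": {"rows": "0 0 -0.0004 0 0 0 1;0 0 0 0 0 0 1;0 0 0 0 0 0 1;0 0 0 0 0 0 1;0 0 0 0 0 0 1;0 0 0 0 0 0 1;0 0 0 0 0 0 1;0 0 0 0 0 0 1"}}

```text
t: 14.1
eef_pos: [0.5094, -0.1205, 0.1205]
orientation: [0.0, 0.779, 0.627, 0.0]
contact_force: [-1.5, 1.7, 7.1]
gripper_width: 0.151
grip_force: 60.5
```

Request:
{"api": "play_rows", "payload": {"rows": "0 0 0 0 0 0 1;0 0 0 0 0 0 1;0 0 0 0 0 0 1;0 0 0 0 0 0 1;0 0 0 0 0 0 1;0 0 0 0 0 0 1;0 0 0 0 0 0 1;0 0 0 0 0 0 1"}}

```text
t: 15.1
eef_pos: [0.5094, -0.1205, 0.1205]
orientation: [0.0, 0.779, 0.627, 0.0]
contact_force: [-1.6, -0.4, 6.9]
gripper_width: 0.154
grip_force: 60.5
```

Request:
{"api": "play_rows", "payload": {"rows": "0 0 0 0 0 0 1;0 0 0 0 0 0 1;0 0 0 0 0 0 1;0 0 0 0 0 0 1;0 0 0 0 0 0 1;0 0 0 0 0 0 1;0 0 0 0 0 0 1;0 0 0 0 0 0 1"}}

```text
t: 16.1
eef_pos: [0.5095, -0.1205, 0.1206]
orientation: [0.0, 0.779, 0.627, 0.0]
contact_force: [-1.7, 1.2, 7.4]
gripper_width: 0.154
grip_force: 60.5
```

```bash
python3 -c "
from m import *
tool(); print(r.hand_in())"
```

```text
t 16.1 p [ 0.5095 -0.1205  0.1206] yang -12.39 z [ 4.e-04 -2.e-04 -1.e+00] F [-1.65  1.21  7.41] w 0.154 grip 60.5 M [ 0.09  0.26 -0.06] q6 1.42
the job is handed in; nothing more can be done
None
```

Job handed in at 16.1 s: the long block is centred and lined up on the strip within about 1 mm by my measurements, and it was held about 3 s with the bed plate level with the rim and is still pressed; the judge's verdict was not shown.

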